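Hang a slide rack on the free arm of a staining carousel

ROBOT

A 6-joint arm with a two-finger parallel gripper is mounted at the origin on a cart in front of the work surface, level with it; the furniture and walls round the work are solid. World frame = base frame: x ahead of the robot, y to its left, z up, the work surface at z = 0. Lengths are in m, angles in degrees, forces in N, time in s.
With the tool pointing down it reaches from about 0.375 to 0.9 m from the base axis. Payload 3.1 kg.
Tool frame: the origin (TCP) lies at the very end of the fingers, on their centre line; the grasp point (between the pads) lies 19 mm behind it; z points along the fingers, x is the direction in which the jaws open and shut, and the axes are right-handed (so a half turn about z gives the same grasp; the last joint's range is limited). The gripper opens to 87 mm and grips with 3 to 60 N. Pads are 19 mm wide; open, the fingers measure 117 mm over their backs; the gripper's body (75 mm by 190 mm) begins 51 mm behind the grasp point.
Start: joints at [-78.18, 30.224, 82.088, -0, 67.689, -10.227], TCP at [0.235, -0.579, 0.223] pointing down, gripper open.
Joint ranges: [-176.69, 176.69], [-43.24, 126.21], [12.49, 139.97], [-82, 262], [0, 151.66], [-163.58, 163.58]. Speed limits (degrees/s): [159.86, 159.86, 180, 180, 180, 180].

INTERFACE

Orientations are given as a 3x3 rotation matrix whose columns are the frame's x, y, z axes.
In Python, from rig import read_state, capture, bot gives the robot as it stands.
- The arm moves only by the shell command python3 -m crank 'ROWS' [OPENING]. ROWS is JSON, a list of rows, each a list of 2 entries, a list of its own where there are three numbers: the shift along the tool's x, y, z in cm, then the turn, a rotation vector about the tool's x, y, z in rad. In form: [[[dx, dy, dz], [wx, wy, wz]], ...]. A call has 1 to 12 rows; each row shifts and turns the commanded pose from where the row before left it, along the tool's axes as they then stand; what a row does not reach is not made up. A row lasts 1/10 s, in which the tool goes at most 50 mm and 8.59 degrees, less where a joint would pass 70% of its speed; a pose out of reach is approached as far as the arm can. A call with a gripper value outside its range is refused whole. OPENING is the closure, from -1 (fully open) to 1 (shut), set as the call begins (- or left out, the last holds). The fingers move at their own pace and stop on an object; the grip force is fixed at half the most. Time passes only in rows, so rows that do not move let the fingers close. It gives the time, the measured TCP pose, the force and the opening at its end, in the units of the state.
- read_state(): the state, without advancing time (a new reading comes with each control period).
- capture(name): name is "scene" or "top" or "wrist"; returns a dict with "pixels" (400x640x3 uint8, red, green, blue), "camera_matrix" (3x3 intrinsics, pixels), "dist" ([k1, k2, p1, p2, k3] as OpenCV has them; the pictures are not rectified), "R" (3x3) and "t" (3): a world point X has camera coordinates R X + t. Camera axes: x right, y down, z forward; pixel columns grow to the right and rows downward; lengths in m; the calibration is good to about 2 mm. A picture is of the moment at which its call begins. There is no depth.
- bot.hand_in(): hands the job in, once; it reports no verdict.
The state is a dict: "time_s": time; "joint_positions": joint angles; "qvel": joint speeds; "tau": joint torques, N m; "position": TCP position; "tcp_rot": TCP orientation; "force": force on the tool from outside, world axes, zero at the start; "moment": the same for the moment, N m; "opening": opening from 0.0 (shut) to 1.0 (fully open).
Only numpy, scipy, OpenCV 4.12 (cv2) and the standard library are available. Lean on these libraries where they do the work, as an engineer would, in place of code of your own. Each camera call takes 0.05 s, during which the arm holds its last target.

TASK

Turn the staining carousel by its top knob until its one free hanger arm points to the front mark on the base, and only then pick up the slide rack standing on the bench and hang it by its crossbar in the free arm's slot. The arm's height is not exactly known: lower the rack by feel, push the crossbar past the spring roller and press it home on the slot floor with about 15 to 20 N for a moment (less than 10 N does not seat it, more than 30 N bends the arm). Then let go, leaving the arm at the front and everything else on the bench in place.

Things in the scene. Friction and masses are not known exactly. Their poses are not given: they have to be found in the camera images.
- stand: Fixed foot of the carousel: grey disc, 150 mm across, 12 mm high, on the bench. Origin at the centre of its underside, on the carousel's vertical axis. Its own -x is the front, marked by a small bar (10 mm wide, 6 mm high) sticking out 26 mm from the disc, roughly towards the robot.
- carousel (a joint): Angle of the carousel about the stand's vertical axis, rad, counter-clockwise from above positive; 0 or any whole turn (2 pi) = the free arm points exactly to the front mark. No end stops; about 0.15 N m of friction; stays where it is left. Three arms 120 degrees apart, reaching 121 mm from the axis: two carry slide racks, the third is free.
- carried_1 (a point): Centre of the grip plate of one of the two racks already on the carousel (like the loose one, fixed to their arms); it is 105 mm from the axis, 120 degrees from the free arm. The carried racks sweep a circle of 125 mm radius, from 50 to 245 mm above the bench.
- carried_2 (a point): The same point of the other carried rack.
- knob (a point): Centre of the black bar knob on top of the carousel, on its axis, 250 mm above the bench. The knob is 44 mm long, 12 mm thick and 28 mm high (from 236 to 264 mm); its length lies along this point's own x axis, which is the line of the free arm (the free arm points along -x).
- slot_nominal (a point): Nominal middle of the free arm's slot floor, 105 mm from the axis, 175 mm above the bench; turns with the carousel: -x outward, y along the slot, z up. The arm is clamped by hand: the real floor is up to 12 mm below or above this point (not measured; sideways it is true). Slot 10 mm wide, walls 14 mm high, then a mouth flared to 28 mm, rim 24 mm above the floor. Holder 20 mm wide along y, 8 mm thick.
- roller_nominal (a point): Nominal centre of the spring roller, 10 mm above the slot floor on the hub side (off by as much as the floor). 10 mm across, it sticks 4 mm into the slot. The crossbar meets it with its centre 16 mm above the floor, needs 5 to 10 N to pass (the rack's weight is not enough), then drops on the rigid floor, its centre 4 mm above it, under the roller. The arm's clamp slips above 80 N.
- slide_rack: Loose slide rack, about 150 g, upright on the bench: grey frame with glass slides, 30 mm (x) by 56 mm (y), 50 mm high. Origin: centre of its underside, z up. Two steel rods (5 mm, at y = -25 and +25 mm) carry a round crossbar and at the top a black grip plate 10 mm thick (x), 56 mm long (y), from 158 to 178 mm high: pinch it across x. The slot holder fits between the rods. Same both ways round.
- rack_bar (a point): Centre of the rack's crossbar, 120 mm above the rack's underside and 48 mm below the centre of the grip plate; the crossbar is 8 mm thick and runs along the rack's own y axis, free over 45 mm between the rods. To hang it, bring the rack in from outside the arm's tip, so that the arm (32 mm high at its holder) enters the 66 mm gap between crossbar and frame, then lower it.
- petri_dish: Bystander: round clear dish, 68 mm across, 15 mm high; origin at the centre of its underside.
- beaker: Bystander: glass beaker, 63 mm across, 76 mm high; origin at the centre of its underside.
- forceps: Bystander: steel forceps lying flat, 126 mm long, 12 mm wide, 8 mm high; origin at the middle of the underside.

How it is judged (in metres and radians):
On the way, in this order (a step that is already met when the one before it is completed fails the run):
1. the free arm points to the front mark (within 15 degrees), the carousel is still and the rack still stands on the bench (x of slot_nominal in the frame of stand below -0.1014 m and velocity of joint carousel between -0.1 and 0.1 rad/s and distance of slide_rack from where it was at the start of the episode below 0.02 m), for 0.2 s.
2. the rack's crossbar is in the slot past the roller and pressed on the slot floor with at least 10 N (contact force between slide_rack and free_arm_c0 above 10 N and horizontal distance between rack_bar and slot_nominal below 0.006 m and angle between slide_rack's own z axis and vertical below 0.2 rad), for 0.1 s.
At the end, for the whole second after the job is handed in: The rack hangs upright (0.2 rad) and still from the free arm, crossbar within 6 mm of the slot middle, past the roller and bearing on the slot floor; the arm points to the front mark within 15 degrees; rack released; the three bystanders are within 30 mm of their places (horizontal distance between rack_bar and slot_nominal below 0.006 m and contact force between slide_rack and free_arm_c0 above 0.3 N and angle between slide_rack's own z axis and vertical below 0.2 rad and x of slot_nominal in the frame of stand below -0.1014 m and velocity of joint carousel between -0.1 and 0.1 rad/s and linear speed of slide_rack below 0.03 m/s and contact force between slide_rack and the fingers below 0.1 N); the robot touches nothing.
It fails at once if the rack is pressed against the carousel with more than 30 N (contact force between slide_rack and carousel above 30 N).
It fails at once if the petri dish is moved more than 30 mm (distance of petri_dish from where it was at the start of the episode above 0.03 m).
It fails at once if the beaker is moved more than 30 mm (distance of beaker from where it was at the start of the episode above 0.03 m).
It fails at once if the forceps is moved more than 30 mm (distance of forceps from where it was at the start of the episode above 0.03 m).
It also fails if it takes over 69 s, if anything falls off the work surface, if the arm or the gripper's body presses on something with over 40 N, if the wrist force passes 120 N, or if a joint passes its speed limit or range.

## Working session

There is one attempt and no reset: what is moved stays moved. The work goes in short steps, Python scripts to look and compute and a shell command to move; the robot and the scene stay as the last step left them, time stands still between calls to the robot, and variables do not carry over. Pictures are saved under pics/ and viewed, and the job is handed in when it is done.

```bash
mkdir -p pics; ls; python3 - <<'E'
from rig import read_state,capture,bot
import cv2
s=read_state();print(s)
for n in("scene","top","wrist"):
    c=capture(n);cv2.imwrite(f"pics/{n}0.png",c["pixels"][:,:,::-1]);print(n,c["camera_matrix"],c["dist"],c["R"],c["t"])
E
```

```text
pics
{'time_s': 0.0, 'joint_positions': array([-7.81808376e+01,  3.02793139e+01,  8.21581108e+01, -2.01418455e-04,
        6.76896503e+01, -1.02265376e+01]), 'qvel': array([ 0.01534347,  0.13742696, -0.09206608, -0.00141899,  0.12639288,
       -0.03577137]), 'tau': array([-4.20267752e-04, -4.40047002e+01, -1.76592278e+01,  6.33082073e-02,
        5.82564413e-02, -1.65262727e-04]), 'position': array([ 0.23446864, -0.57854054,  0.22155835]), 'tcp_rot': array([[ 3.75346752e-01, -9.26884354e-01, -4.57456481e-04],
       [-9.26881896e-01, -3.75346828e-01,  2.17018964e-03],
       [-2.18321966e-03, -3.90565502e-04, -9.99997541e-01]]), 'force': array([ 0.14557078,  0.19118643, -0.25930627]), 'moment': array([-0.00792029,  0.00094602,  0.01826416]), 'opening': 1.0032917980847433}
scene [[420.97507271   0.         324.37644504]
 [  0.         420.97507271 195.63256702]
 [  0.           0.           1.        ]] [-0.03179477  0.          0.          0.          0.        ] [[-0.67286322 -0.73973968  0.00634686]
 [-0.51012121  0.45775588 -0.728173  ]
 [ 0.53575315 -0.4931985  -0.68536399]] [0.18357152 0.46552442 0.71105387]
top [[376.64306479   0.         326.17689956]
 [  0.         376.64306479 203.3552604 ]
 [  0.           0.           1.        ]] [-0.0446695  0.         0.         0.         0.       ] [[ 0.02000716 -0.99954405 -0.02261428]
 [-0.99856117 -0.01885169 -0.05020154]
 [ 0.04975233  0.02358613 -0.99848305]] [-0.21657339  0.510902    0.98916396]
wrist [[275.50624427   0.         316.49142275]
 [  0.         275.50624427 200.97404314]
 [  0.           0.           1.        ]] [-0.02764229  0.          0.          0.          0.        ] [[ 0.37519617 -0.92694397 -0.00164523]
 [-0.89724921 -0.36362124  0.25044651]
 [-0.23274812 -0.09249039 -0.96812904]] [-0.62351995 -0.03106723  0.38894338]
```

View pics/scene0.png

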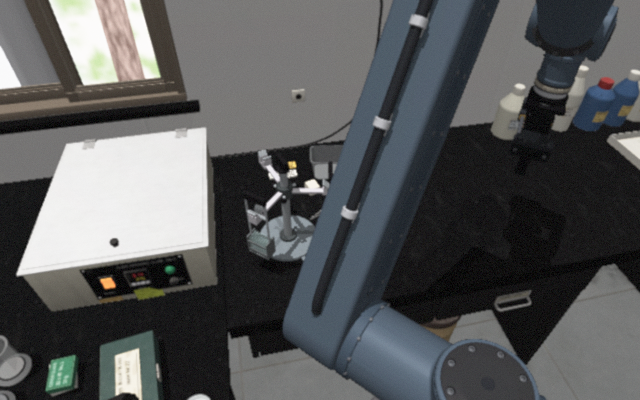

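View pics/top0.png

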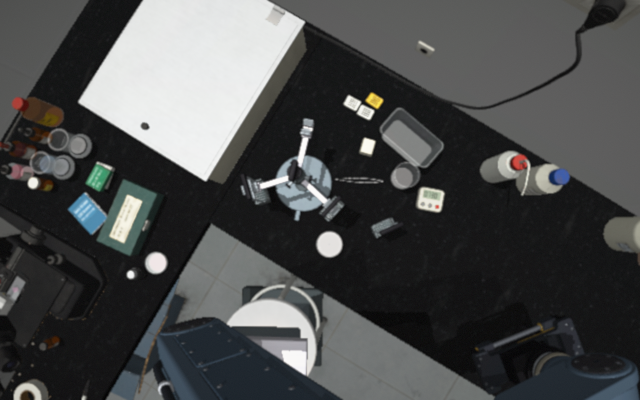

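View pics/wrist0.png

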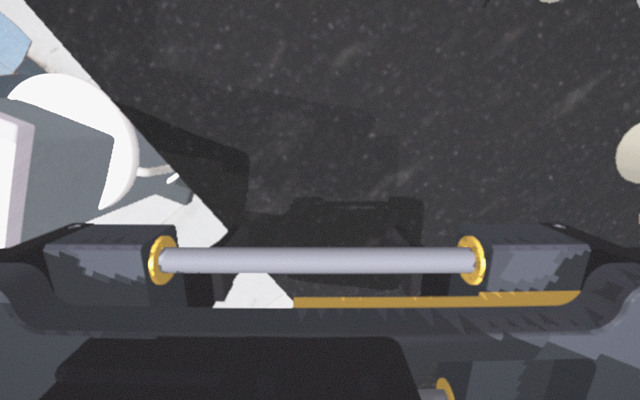

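```bash
python3 - <<'E'
import cv2
a=cv2.imread("pics/top0.png");cv2.imwrite("pics/top0z.png",cv2.resize(a[105:265,230:430],None,fx=4,fy=3.75,interpolation=cv2.INTER_CUBIC))
a=cv2.imread("pics/scene0.png");cv2.imwrite("pics/scene0z.png",cv2.resize(a[130:280,220:360],None,fx=4,fy=4,interpolation=cv2.INTER_CUBIC))
E
```

```text
(no output)
```

View pics/top0z.png

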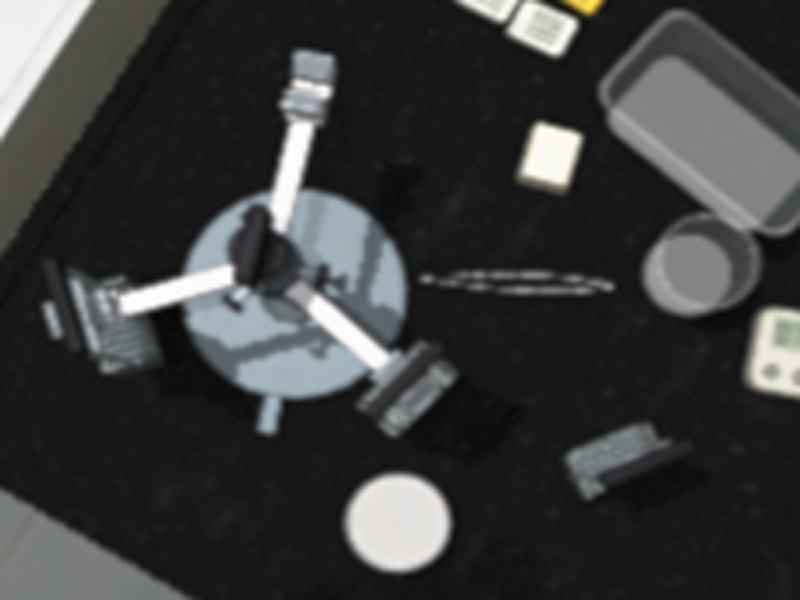

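View pics/scene0z.png

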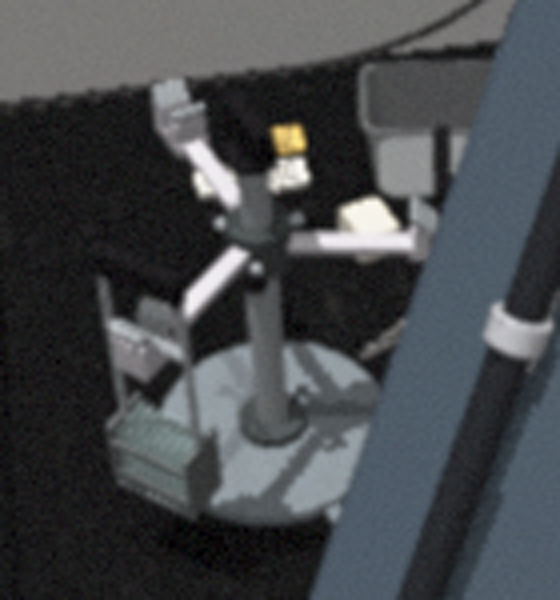

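```bash
cat > h.py <<'E'
import numpy as np,cv2
from rig import read_state,capture,bot
def plane(c,px,z):
    px=np.asarray(px,float).reshape(-1,1,2)
    n=cv2.undistortPoints(px,np.array(c["camera_matrix"]),np.array(c["dist"])).reshape(-1,2)
    R=np.array(c["R"]);t=np.array(c["t"]);o=-R.T@t
    d=np.c_[n,np.ones(len(n))]@R
    return o+d*((z-o[2])/d[:,2])[:,None]
def proj(c,X):
    R=np.array(c["R"]);r,_=cv2.Rodrigues(R)
    return cv2.projectPoints(np.asarray(X,float).reshape(-1,3),r,np.array(c["t"],float),np.array(c["camera_matrix"]),np.array(c["dist"]))[0].reshape(-1,2)
def save(c,name,box=None,f=4):
    a=c["pixels"][:,:,::-1]
    if box: u0,v0,u1,v1=box;a=cv2.resize(a[v0:v1,u0:u1],None,fx=f,fy=f,interpolation=cv2.INTER_CUBIC)
    cv2.imwrite("pics/"+name,a)
E
python3 - <<'E'
from h import *
c=capture("top");a=c["pixels"].astype(int)
# disc
r,g,b=a[...,0],a[...,1],a[...,2]
for p in [(320,160),(280,195),(297,212),(304,125),(293,165)]: print(p,a[p[1],p[0]])
m=((b-r>12)&(g>90)).astype(np.uint8)
m[:, :230]=0;m[:,340:]=0;m[:145]=0;m[225:]=0
cs,_=cv2.findContours(m,0,cv2.CHAIN_APPROX_NONE);k=max(cs,key=cv2.contourArea)
h=cv2.convexHull(k).reshape(-1,2);w=plane(c,h,0.012)[:,:2]
# robust: min enclosing circle of non-mark points
print(len(h),np.round(w,3).tolist())
cv2.imwrite("pics/m.png",cv2.resize(m[105:265,230:430]*255,None,fx=4,fy=3.75))
z=lambda x,y:(230+x/4,105+y/3.75)
def P(n,x,y,h): print(n,np.round(plane(c,[z(x,y)],h)[0],4))
P("disc c",296,293,.012);P("mark tip",268,433,.006);P("knob c",255,244,.264);P("free tip",314,52,.2)
P("hub far knob end",262,210,.264);P("near",250,278,.264)
P("plate L",570+10,483,.0);P("petri",398,522,.0);P("beaker bot",686,273,0);P("forc",517,283,0)
P("free",308,90,.199)
E
```

```text
(320, 160) [68 75 79]
(280, 195) [ 91 100 105]
(297, 212) [161 178 186]
(304, 125) [126 127 128]
(293, 165) [59 57 60]
16 [[0.573, -0.106], [0.568, -0.12], [0.55, -0.158], [0.529, -0.182], [0.518, -0.193], [0.513, -0.193], [0.505, -0.183], [0.469, -0.13], [0.469, -0.128], [0.472, -0.125], [0.543, -0.075], [0.548, -0.072], [0.561, -0.072], [0.564, -0.077], [0.567, -0.085], [0.573, -0.104]]
disc c [ 0.5677 -0.1465  0.012 ]
mark tip [ 0.4681 -0.1296  0.006 ]
knob c [ 0.5676 -0.1466  0.264 ]
free tip [ 0.6894 -0.1688  0.2   ]
hub far knob end [ 0.5859 -0.1497  0.264 ]
near [ 0.5494 -0.1446  0.264 ]
plate L [ 0.4368 -0.3381  0.    ]
petri [ 0.4066 -0.2174  0.    ]
beaker bot [ 0.588  -0.4071  0.    ]
forc [ 0.5787 -0.294   0.    ]
free [ 0.6671 -0.166   0.199 ]
```

View pics/m.png

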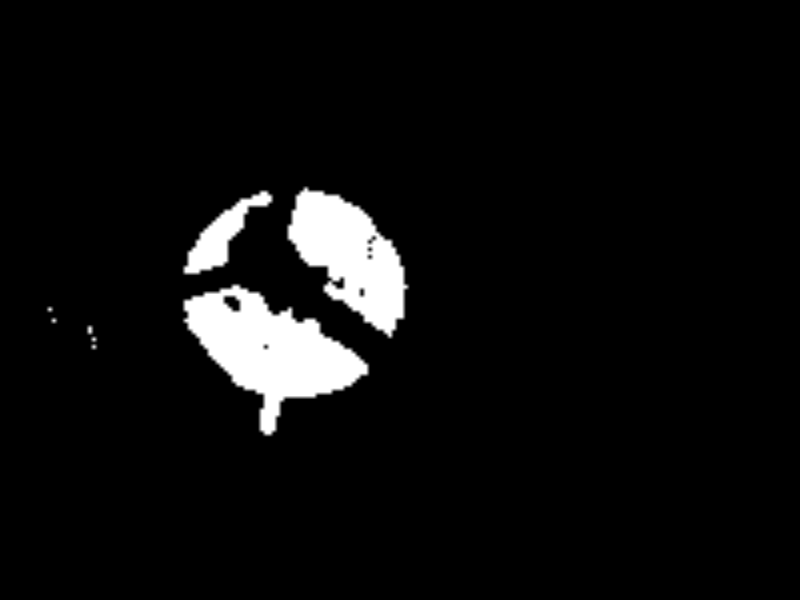

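```bash
cat >> h.py <<'E'
def goto(p,yaw=None):
    s=read_state();R=np.array(s["tcp_rot"]);d=np.array(p)-s["position"]
    print("t",s["time_s"],"pos",np.round(s["position"],4),"yaw",round(np.degrees(np.arctan2(R[1,0],R[0,0])),2),"z",np.round(R[:,2],4),"F",np.round(s["force"],2),"op",round(s["opening"],3),"j",np.round(s["joint_positions"],1))
    print("tool shift cm",np.round(R.T@d*100,2))
    if yaw is not None:
        y=np.radians(yaw);Rt=np.array([[np.cos(y),np.sin(y),0],[np.sin(y),-np.cos(y),0],[0,0,-1]])
        print("rotvec tool",np.round(cv2.Rodrigues(R.T@Rt)[0].ravel(),4),"shift in target-yaw axes",np.round(Rt.T@d*100,2))
E
python3 -m crank '[[[0,0,-3],[0,0,0]],[[0,0,-3],[0,0,0]],[[0,0,-3],[0,0,0]],[[0,0,-2],[0,0,0]],[[0,0,0],[0,0,0]]]'
python3 - <<'E'
from h import *
goto([.5677,-.1466,.33],-100.3)
E
```

```text
time_s: 0.7
position: [0.2351, -0.581, 0.336]
tcp_rot: [[0.375, -0.927, 0.002], [-0.927, -0.375, -0.007], [0.007, 0.001, -1.0]]
force: [0.5, -0.4, 0.4]
opening: 1.0
t 0.7 pos [ 0.2351 -0.581   0.336 ] yaw -67.95 z [ 0.0016 -0.0072 -1.    ] F [ 0.54 -0.39  0.36] op 1.0 j [-78.2  24.4  73.7   0.   81.5 -10.2]
tool shift cm [-27.78 -47.14   0.34]
rotvec tool [-0.0008 -0.0074  0.5647] shift in target-yaw axes [-48.69 -24.96   0.6 ]
```

```bash
python3 -m crank '[[[0,0,0],[0,0,0.113]],[[0,0,0],[0,0,0.113]],[[0,0,0],[0,0,0.113]],[[0,0,0],[0,0,0.113]],[[0,0,0],[0,0,0.113]],[[-3,-1.6,0],[0,0,0]],[[-4,-2,0],[0,0,0]],[[-4,-2,0],[0,0,0]],[[-4,-2,0],[0,0,0]],[[-4,-2,0],[0,0,0]],[[-4,-2,0],[0,0,0]],[[-4,-2,0],[0,0,0]]]'
python3 -m crank '[[[-4,-2,0],[0,0,0]],[[-4,-2,0],[0,0,0]],[[-4,-2,0],[0,0,0]],[[-4,-2,0],[0,0,0]],[[-3,-2,0],[0,0,0]],[[-2,-1,0],[0,0,0]],[[0,0,0],[0,0,0]],[[0,0,0],[0,0,0]],[[0,0,0],[0,0,0]]]'
python3 - <<'E'
from h import *
goto([.5677,-.1466,.33],-100.3)
c=capture("wrist");save(c,"w1.png");c=capture("scene");save(c,"s1.png");c=capture("top");save(c,"t1.png")
E
```

```text
time_s: 1.9
position: [0.417, -0.3357, 0.3308]
tcp_rot: [[-0.18, -0.984, -0.002], [-0.984, 0.18, 0.002], [-0.002, 0.002, -1.0]]
force: [-0.1, -0.0, 0.4]
opening: 1.001
time_s: 2.8
position: [0.5617, -0.1518, 0.3316]
tcp_rot: [[-0.18, -0.984, -0.002], [-0.984, 0.18, 0.0], [0.0, 0.002, -1.0]]
force: [0.3, -0.6, 0.5]
opening: 0.995
t 2.8 pos [ 0.5617 -0.1518  0.3316] yaw -100.38 z [-1.9e-03  3.0e-04 -1.0e+00] F [ 0.3  -0.58  0.46] op 0.995 j [-26.1  20.8  80.2  -0.   79.1  74.3]
tool shift cm [-0.62 -0.49  0.16]
rotvec tool [ 0.0019 -0.0001 -0.0014] shift in target-yaw axes [-0.62 -0.49  0.16]
```

View pics/w1.png

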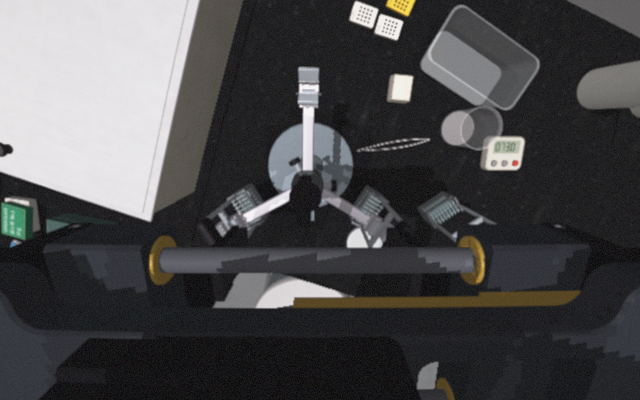

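View pics/s1.png

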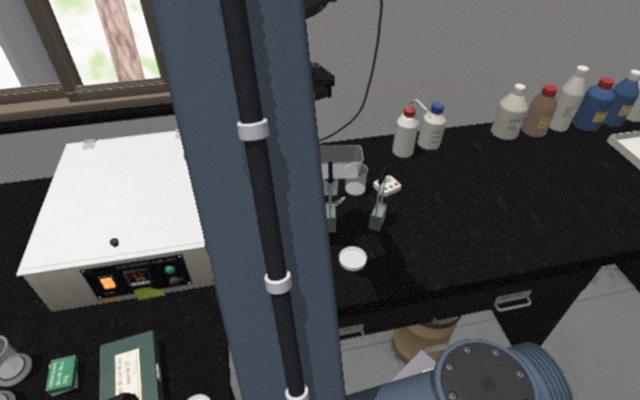

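View pics/t1.png

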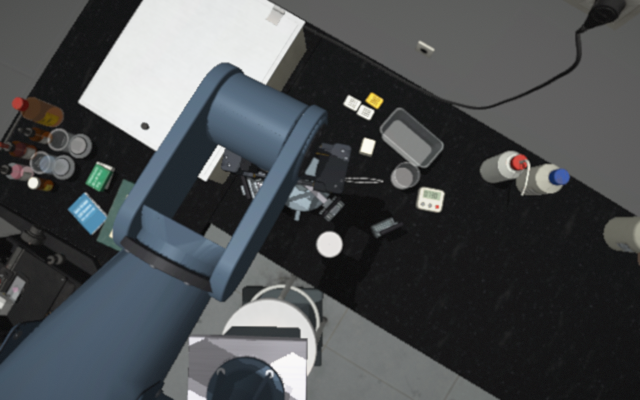

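```bash
python3 - <<'E'
from h import *
c=capture("wrist");save(c,"w1z.png",(200,60,500,260),2.6)
for X in [[.5677,-.1466,.264],[.5677+.022*np.cos(np.radians(-10.3)),-.1466-.022*np.sin(np.radians(10.3)),.264],[.5677-.022*np.cos(np.radians(-10.3)),-.1466+.022*np.sin(np.radians(10.3)),.264]]: print((proj(c,X)-[200,60])*2.6)
E
```

```text
[[282.6618528  374.91589147]]
[[282.02314391 309.59603605]]
[[283.28023892 437.26657499]]
```

View pics/w1z.png

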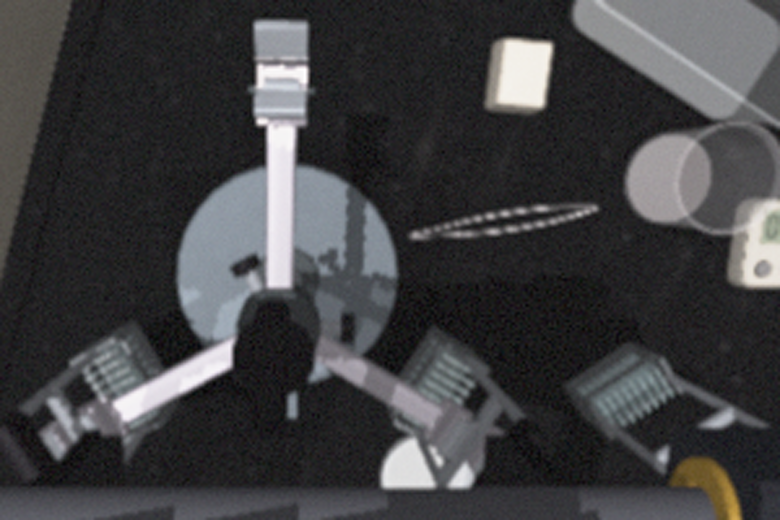

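```bash
python3 -m crank '[[[-0.6,-0.5,0],[0,0,0]],[[0,0,2],[0,0,0]],[[0,0,2.5],[0,0,0]],[[0,0,2.5],[0,0,0]],[[0,0,1.6],[0,0,0]],[[0,0,0],[0,0,0]],[[0,0,0],[0,0,0]]]'
python3 - <<'E'
from h import *
goto([.5677,-.1466,.24],-100.3)
E
```

```text
time_s: 3.7
position: [0.5692, -0.1462, 0.2468]
tcp_rot: [[-0.179, -0.984, 0.0], [-0.984, 0.179, -0.0], [-0.0, -0.0, -1.0]]
force: [-0.6, 0.4, -0.0]
opening: 0.996
t 3.7 pos [ 0.5692 -0.1462  0.2468] yaw -100.33 z [ 4.e-04 -1.e-04 -1.e+00] F [-0.56  0.38 -0.03] op 0.996 j [-25.3  25.8  86.    0.   68.2  75. ]
tool shift cm [0.06 0.14 0.68]
rotvec tool [-0.0004  0.     -0.0006] shift in target-yaw axes [0.06 0.14 0.68]
```

```bash
python3 -m crank '[[[0,0.1,0.6],[0,0,0]],[[0,0,0],[0,0,0]],[[0,0,0],[0,0,0]]]'
python3 -m crank '[[[0,0,0],[0,0,0]],[[0,0,0],[0,0,0]],[[0,0,0],[0,0,0]],[[0,0,0],[0,0,0]],[[0,0,0],[0,0,0]],[[0,0,0],[0,0,0]],[[0,0,0],[0,0,0]],[[0,0,0],[0,0,0]]]' 1
```

```text
time_s: 4.0
position: [0.5679, -0.146, 0.2411]
tcp_rot: [[-0.179, -0.984, 0.001], [-0.984, 0.179, -0.0], [0.0, -0.001, -1.0]]
force: [-1.0, -0.0, 0.7]
opening: 1.0
time_s: 4.8
position: [0.5677, -0.1459, 0.2405]
tcp_rot: [[-0.179, -0.984, -0.0], [-0.984, 0.179, 0.0], [-0.0, 0.0, -1.0]]
force: [1.0, -0.4, 0.7]
opening: 0.359
```

```bash
python3 -m crank '[[[0,0,0],[0,0,0]],[[0,0,0],[0,0,0]],[[0,0,0],[0,0,0]],[[0,0,0],[0,0,0]],[[0,0,0],[0,0,0]]]' 1
```

```text
time_s: 5.3
position: [0.5684, -0.1417, 0.2405]
tcp_rot: [[-0.179, -0.984, 0.002], [-0.984, 0.179, 0.008], [-0.008, -0.0, -1.0]]
force: [2.6, 9.7, 1.0]
opening: 0.134
```

```bash
python3 -m crank '[[[-0.2,0,0],[0,0,0]],[[-0.2,0,0],[0,0,0]],[[0,0,0],[0,0,0]],[[0,0,0],[0,0,0]]]'
python3 -m crank '[[[0,0,0],[0,0,-0.05]],[[0,0,0],[0,0,-0.1]],[[0,0,0],[0,0,-0.1]],[[0,0,0],[0,0,-0.1]],[[0,0,0],[0,0,-0.1]],[[0,0,0],[0,0,-0.1]],[[0,0,0],[0,0,-0.1]],[[0,0,0],[0,0,-0.05]],[[0,0,0],[0,0,0]]]'
python3 - <<'E'
from h import *
goto([.5677,-.1417,.24],80)
E
```

```text
time_s: 5.7
position: [0.5684, -0.1417, 0.2405]
tcp_rot: [[-0.18, -0.984, 0.0], [-0.984, 0.18, 0.001], [-0.001, 0.0, -1.0]]
force: [0.6, 2.0, -0.7]
opening: 0.136
time_s: 6.6
position: [0.5685, -0.142, 0.2405]
tcp_rot: [[0.497, -0.868, 0.0], [-0.868, -0.497, 0.001], [-0.0, -0.0, -1.0]]
force: [1.5, 1.3, -1.2]
opening: 0.134
t 6.6 pos [ 0.5685 -0.142   0.2405] yaw -60.23 z [ 2.e-04  5.e-04 -1.e+00] F [ 1.47  1.3  -1.17] op 0.134 j [-25.   26.   86.7   0.   67.3  35.2]
tool shift cm [-0.06  0.05  0.05]
rotvec tool [-6.0000e-04 -4.0000e-04 -2.4474e+00] shift in target-yaw axes [ 0.02 -0.08  0.05]
```

```bash
python3 -m crank '[[[0,0,0],[0,0,-0.1]],[[0,0,0],[0,0,-0.1]],[[0,0,0],[0,0,-0.1]],[[0,0,0],[0,0,-0.1]],[[0,0,0],[0,0,-0.1]],[[0,0,0],[0,0,-0.1]],[[0,0,0],[0,0,-0.1]],[[0,0,0],[0,0,-0.1]],[[0,0,0],[0,0,-0.1]],[[0,0,0],[0,0,-0.1]],[[0,0,0],[0,0,-0.1]],[[0,0,0],[0,0,-0.1]]]'
python3 -m crank '[[[0,0,0],[0,0,-0.1]],[[0,0,0],[0,0,-0.1]],[[0,0,0],[0,0,-0.1]],[[0,0,0],[0,0,-0.1]],[[0,0,0],[0,0,-0.1]],[[0,0,0],[0,0,-0.1]],[[0,0,0],[0,0,-0.1]],[[0,0,0],[0,0,-0.1]],[[0,0,0],[0,0,-0.1]],[[0,0,0],[0,0,-0.1]],[[0,0,0],[0,0,-0.1]],[[0,0,0],[0,0,-0.1]]]'
python3 -m crank '[[[0,0,0],[0,0,-0.05]],[[0,0,0],[0,0,0]],[[0,0,0],[0,0,0]],[[0,0,0],[0,0,0]]]'
python3 - <<'E'
from h import *
goto([.5677,-.1417,.24],80.4)
c=capture("wrist");save(c,"w2.png");c=capture("top");save(c,"t2.png",(230,105,430,265))
E
```

```text
time_s: 7.8
position: [0.5689, -0.1422, 0.2405]
tcp_rot: [[0.989, 0.15, 0.001], [0.15, -0.989, 0.0], [0.001, 0.0, -1.0]]
force: [2.6, 2.3, -0.4]
opening: 0.138
time_s: 9.0
position: [0.5692, -0.1419, 0.2405]
tcp_rot: [[0.218, 0.976, 0.002], [0.976, -0.218, 0.0], [0.001, 0.002, -1.0]]
force: [2.8, 4.0, -1.7]
opening: 0.139
time_s: 9.4
position: [0.5692, -0.1419, 0.2405]
tcp_rot: [[0.172, 0.985, 0.002], [0.985, -0.172, 0.0], [0.0, 0.002, -1.0]]
force: [4.7, 3.0, -1.7]
opening: 0.136
t 9.4 pos [ 0.5692 -0.1419  0.2405] yaw 80.07 z [ 1.8e-03  1.0e-04 -1.0e+00] F [ 4.71  2.97 -1.69] op 0.136 j [-2.49e+01  2.61e+01  8.67e+01  1.00e-01  6.72e+01 -1.05e+02]
tool shift cm [-0.01 -0.15  0.05]
rotvec tool [ 0.0018 -0.0005 -0.0058] shift in target-yaw axes [-0.01 -0.15  0.05]
```

View pics/t2.png

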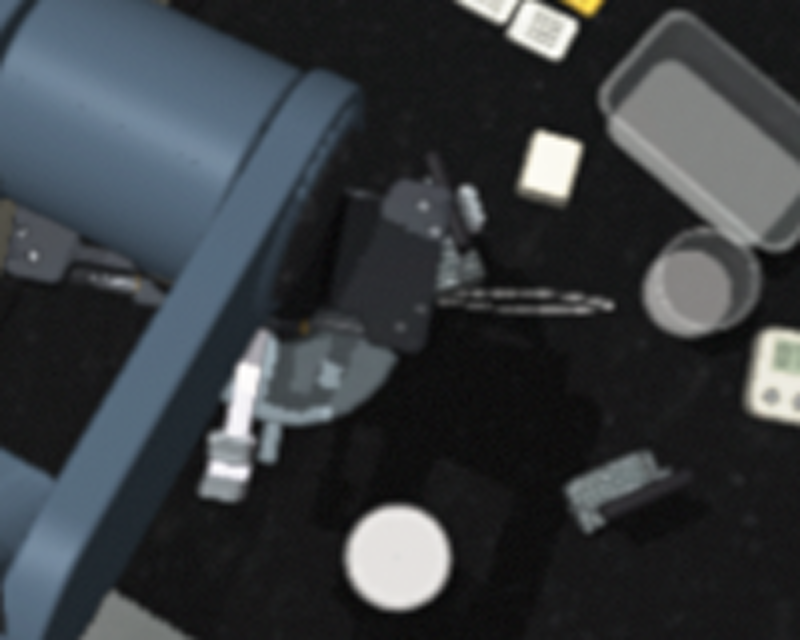

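View pics/w2.png

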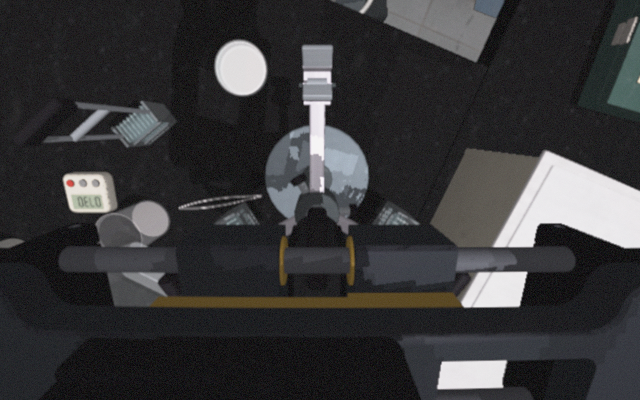

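```bash
python3 -m crank '[[[0,0,0],[0,0,0]],[[0,0,0],[0,0,0]],[[0,0,0],[0,0,0]],[[0,0,0],[0,0,0]],[[0,0,0],[0,0,0]],[[0,0,-1],[0,0,0]],[[0,0,-3],[0,0,0]],[[0,0,-3],[0,0,0]],[[0,0,-2],[0,0,0]],[[0,0,0],[0,0,0]],[[0,0,0],[0,0,0]]]' -1
python3 - <<'E'
from h import *
goto([.5677,-.1417,.24],80.4)
c=capture("wrist");save(c,"w3.png",(0,20,400,320),2);c=capture("top");save(c,"t3.png",(320,195,420,265),8)
E
```

```text
time_s: 10.6
position: [0.5682, -0.1419, 0.3307]
tcp_rot: [[0.171, 0.985, 0.0], [0.985, -0.171, -0.0], [-0.0, 0.0, -1.0]]
force: [-0.5, 0.1, -0.4]
opening: 0.982
t 10.6 pos [ 0.5682 -0.1419  0.3307] yaw 80.16 z [ 5.e-04 -3.e-04 -1.e+00] F [-0.54  0.08 -0.4 ] op 0.982 j [ -24.9   21.1   79.8   -0.    79.  -105.1]
tool shift cm [ 0.02 -0.06  9.07]
rotvec tool [ 0.0005  0.0002 -0.0043] shift in target-yaw axes [ 0.01 -0.06  9.07]
```

View pics/t3.png

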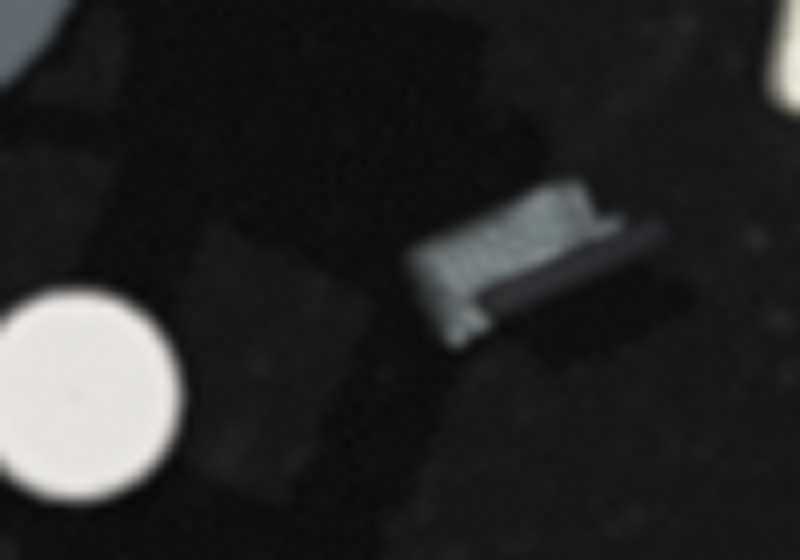

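View pics/w3.png

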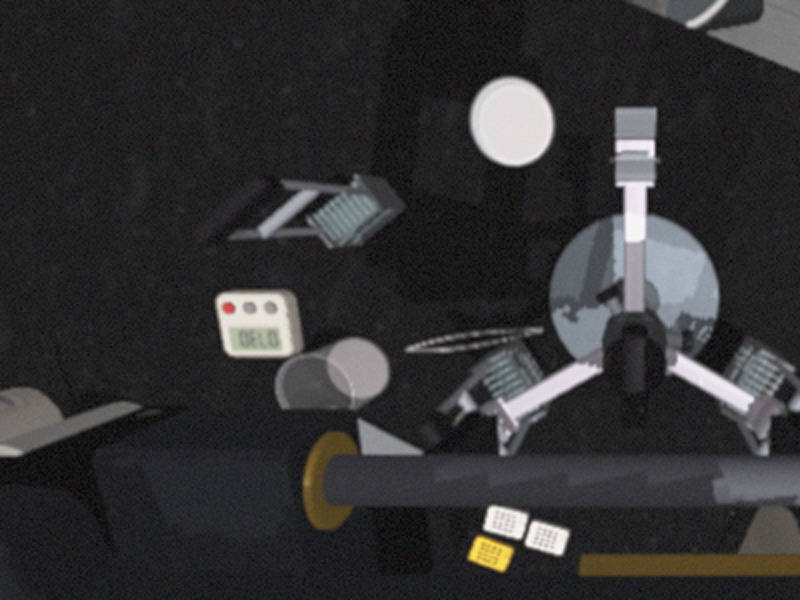

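```bash
python3 - <<'E'
from h import *
c=capture("top");w=capture("wrist")
T=lambda x,y:(320+x/8,195+y/8)
W=lambda x,y:(x/2,20+y/2)
A=plane(c,[T(484,301),T(663,233)],.178);print("plate top cam",A,A.mean(0),np.linalg.norm(A[1]-A[0]))
v=A[1]-A[0];print("ang",np.degrees(np.arctan2(v[1],v[0])))
B=plane(w,[W(310,194),W(263,233)],.124);print("bar wrist",B,B.mean(0),np.linalg.norm(B[1]-B[0]));v=B[1]-B[0];print(np.degrees(np.arctan2(v[1],v[0])))
# top cam: frame top corners z=.05 ; 
F=plane(c,[T(408,250),T(580,182)],.05);print("frame",F,np.linalg.norm(F[1]-F[0]));v=F[1]-F[0];print(np.degrees(np.arctan2(v[1],v[0])))
# slot: wrist
S=plane(w,[W(635,159),W(635,122)],.199);print("holder",S)
d=S[0]-[.568,-.1418,.199];print(np.degrees(np.arctan2(d[1],d[0])),np.linalg.norm(d[:2]))
K=plane(w,[W(636,345)],.264);print("knob",K)
print("disc w",plane(w,[W(634,300)],.012),"petri",plane(w,[W(512,122)],.015),plane(c,[T(76,395)],.015))
E
```

```text
plate top cam [[ 0.44459993 -0.33109469  0.178     ]
 [ 0.46418004 -0.37993644  0.178     ]] [ 0.45438999 -0.35551556  0.178     ] 0.052620314630592524
ang -68.15469654177122
bar wrist [[ 0.44627146 -0.33192519  0.124     ]
 [ 0.46423559 -0.37043792  0.124     ]] [ 0.45525353 -0.35118155  0.124     ] 0.042496358590715086
-64.99345707351782
frame [[ 0.45706747 -0.32237461  0.05      ]
 [ 0.47965864 -0.37655306  0.05      ]] 0.05869978859707574
-67.36498558609726
holder [[ 0.46980669 -0.12377375  0.199     ]
 [ 0.45267755 -0.1208119   0.199     ]]
169.59751555107366 0.09983422523540153
knob [[ 0.54962252 -0.13742714  0.264     ]]
disc w [[ 0.56552078 -0.14038994  0.012     ]] petri [[ 0.40599865 -0.21261683  0.015     ]] [[ 0.4070352  -0.21760145  0.015     ]]
```

```bash
python3 -m crank '[[[0,0,0],[0,0,0.1]],[[0,0,0],[0,0,0.1]],[[0,0,0],[0,0,0.1]],[[0,0,0],[0,0,0.1]],[[0,0,0],[0,0,0.1]],[[0,0,0],[0,0,0.1]],[[0,0,0],[0,0,0.1]],[[0,0,0],[0,0,0.1]],[[0,0,0],[0,0,0.1]],[[0,0,0],[0,0,0.1]]]'
python3 -m crank '[[[-2.6,2.1,0],[0,0,0]],[[-2.6,2.1,0],[0,0,0]],[[-2.6,2.1,0],[0,0,0]],[[-2.6,2.1,0],[0,0,0]],[[-2.6,2.1,0],[0,0,0]],[[-2.6,2.1,0],[0,0,0]],[[-2.6,2.1,0],[0,0,0]],[[-0.4,0.1,0],[0,0,0]],[[0,0,0],[0,0,0]],[[0,0,0],[0,0,0]]]'
python3 - <<'E'
from h import *
goto([.455,-.351,.24],23)
c=capture("wrist");save(c,"w4.png",(160,20,480,260),2.5)
print((proj(c,[[.455,-.351,.178],[.455+.028*.39,-.351-.028*.92,.178],[.455-.028*.39,-.351+.028*.92,.178]])-[160,20])*2.5)
c=capture("scene");save(c,"s4.png")
E
```

```text
time_s: 11.8
position: [0.5679, -0.1418, 0.3293]
tcp_rot: [[0.923, 0.385, -0.002], [0.385, -0.923, 0.001], [-0.002, -0.002, -1.0]]
force: [0.4, -0.4, -0.7]
opening: 0.999
time_s: 12.8
position: [0.4546, -0.3496, 0.3299]
tcp_rot: [[0.921, 0.389, -0.001], [0.389, -0.921, 0.002], [0.0, -0.002, -1.0]]
force: [-0.8, 0.0, -0.1]
opening: 1.001
t 12.8 pos [ 0.4546 -0.3496  0.3299] yaw 22.88 z [-6.0e-04  1.7e-03 -1.0e+00] F [-0.8   0.01 -0.05] op 1.001 j [-48.7  20.1  81.5   0.   78.4 -71.6]
tool shift cm [-0.02  0.16  8.99]
rotvec tool [-0.0018 -0.0002 -0.002 ] shift in target-yaw axes [-0.02  0.14  8.99]
[[393.19827135 429.82717393]
 [393.2620511  487.17179718]
 [393.13087302 369.96299527]]
```

View pics/w4.png

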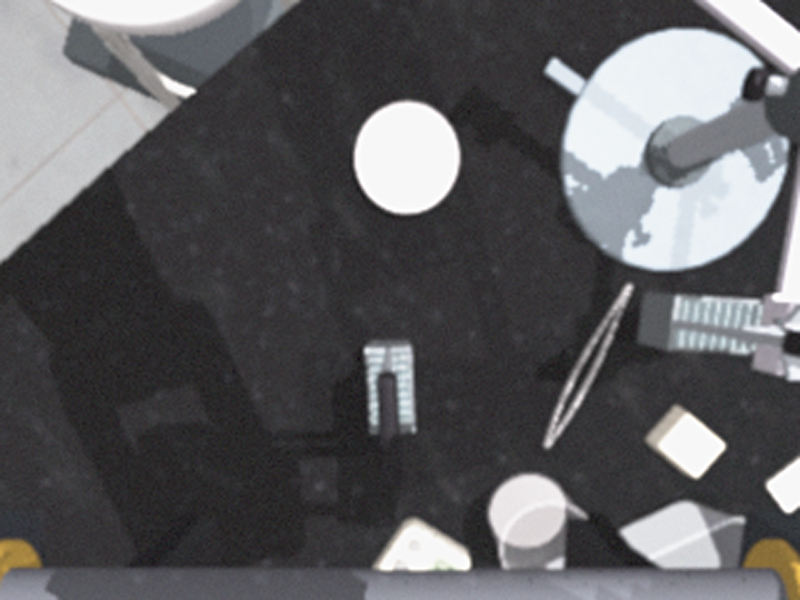

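View pics/s4.png

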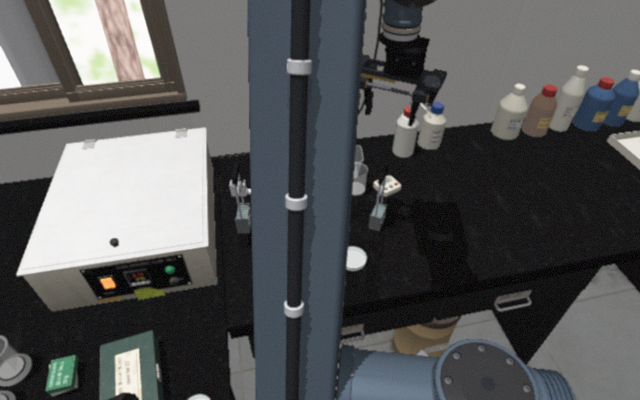

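```bash
python3 -m crank '[[[-0.2,0.15,2],[0,0,0]],[[0,0,3],[0,0,0]],[[0,0,3],[0,0,0]],[[0,0,2],[0,0,0]],[[0,0,0],[0,0,0]],[[0,0,0],[0,0,0]],[[0,0,0],[0,0,0]]]'
python3 - <<'E'
from h import *
goto([.453,-.352,.151],23)
c=capture("wrist");save(c,"w5.png",(160,20,480,260),2.5)
p=read_state()["position"];print((proj(c,[[p[0],p[1],.178],[p[0],p[1],.05]])-[160,20])*2.5)
c=capture("top");save(c,"t5.png",(330,180,430,260),8)
E
```

```text
time_s: 13.6
position: [0.4543, -0.3532, 0.2321]
tcp_rot: [[0.921, 0.389, 0.002], [0.389, -0.921, -0.002], [0.001, 0.003, -1.0]]
force: [-0.9, -0.0, -0.2]
opening: 0.998
t 13.6 pos [ 0.4543 -0.3532  0.2321] yaw 22.91 z [ 0.0021 -0.0023 -1.    ] F [-0.94 -0.03 -0.24] op 0.998 j [-49.   25.7  88.9   0.   65.3 -71.9]
tool shift cm [-0.08 -0.18  8.11]
rotvec tool [ 0.0029 -0.001  -0.0015] shift in target-yaw axes [-0.08 -0.16  8.11]
[[394.16124899 490.00201439]
 [392.80725743 412.67823719]]
```

View pics/w5.png

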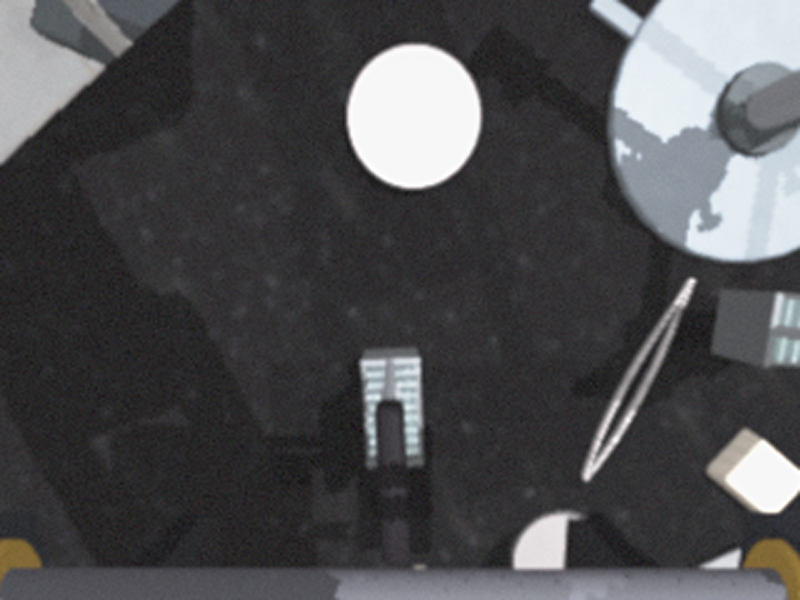

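View pics/t5.png

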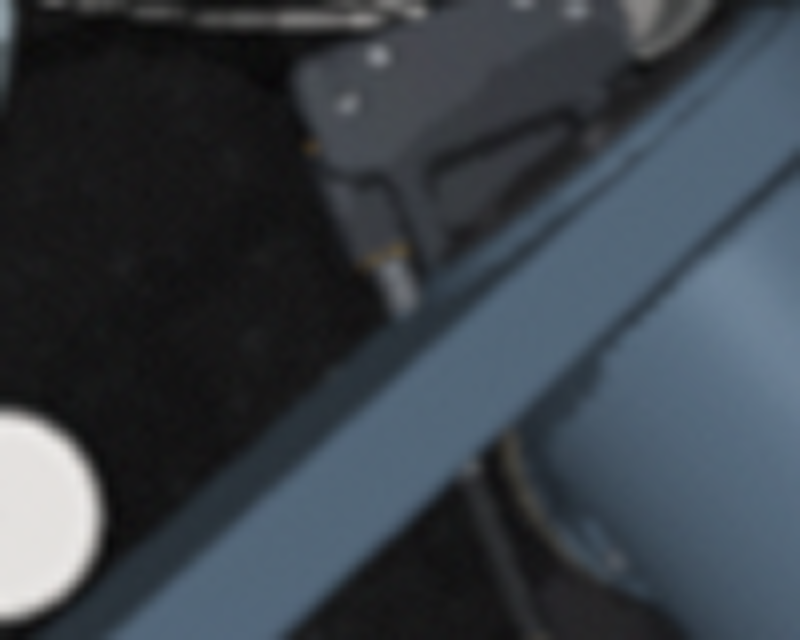

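```bash
python3 - <<'E'
from h import *
c=capture("wrist")
p=np.array([.4543,-.3532,.178]);y=np.array([.389,-.921,0])
for o in (-.004,-.002,0): print(o,(proj(c,[p+y*(o-.028)])-[160,20])*2.5)
E
python3 -m crank '[[[-0.15,-0.2,2],[0,0,0]],[[0,0,3],[0,0,0]],[[0,0,2],[0,0,0]],[[0,0,1.1],[0,0,0]],[[0,0,0],[0,0,0]],[[0,0,0],[0,0,0]]]'
```

```text
-0.004 [[395.4391402  393.24055199]]
-0.002 [[395.43201128 399.47244826]]
0 [[395.42489599 405.67612379]]
time_s: 14.35
position: [0.4516, -0.3522, 0.1504]
tcp_rot: [[0.921, 0.388, 0.001], [0.388, -0.921, -0.001], [0.001, 0.002, -1.0]]
force: [-0.1, -0.0, -0.4]
opening: 1.005
```

Front plate end confirms a −2 mm y offset, which was applied. Close on the plate.

```bash
python3 -m crank '[[[0,0,0],[0,0,0]],[[0,0,0],[0,0,0]],[[0,0,0],[0,0,0]],[[0,0,0],[0,0,0]],[[0,0,0],[0,0,0]],[[0,0,0],[0,0,0]],[[0,0,0],[0,0,0]],[[0,0,0],[0,0,0]],[[0,0,0],[0,0,0]],[[0,0,0],[0,0,0]],[[0,0,0],[0,0,0]],[[0,0,0],[0,0,0]]]' 1
python3 -m crank '[[[0,0,0],[0,0,0]],[[0,0,0],[0,0,0]]]' 1
python3 - <<'E'
from h import *
goto([.453,-.352,.151],23)
c=capture("scene");save(c,"s6.png",(300,60,480,260),3)
E
```

```text
time_s: 15.55
position: [0.451, -0.3515, 0.1494]
tcp_rot: [[0.921, 0.389, -0.0], [0.389, -0.921, 0.0], [-0.0, -0.0, -1.0]]
force: [-0.0, 1.2, -0.5]
opening: 0.111
time_s: 15.75
position: [0.451, -0.3515, 0.1495]
tcp_rot: [[0.921, 0.388, -0.0], [0.388, -0.921, 0.0], [-0.0, -0.0, -1.0]]
force: [0.8, -0.5, -0.2]
opening: 0.11
t 15.75 pos [ 0.451  -0.3515  0.1495] yaw 22.86 z [-2.e-04  2.e-04 -1.e+00] F [ 0.77 -0.5  -0.24] op 0.11 j [-49.1  31.6  93.9  -0.   54.6 -72. ]
tool shift cm [ 0.16  0.13 -0.15]
rotvec tool [-0.0002  0.0001 -0.0025] shift in target-yaw axes [ 0.16  0.13 -0.15]
```

View pics/s6.png

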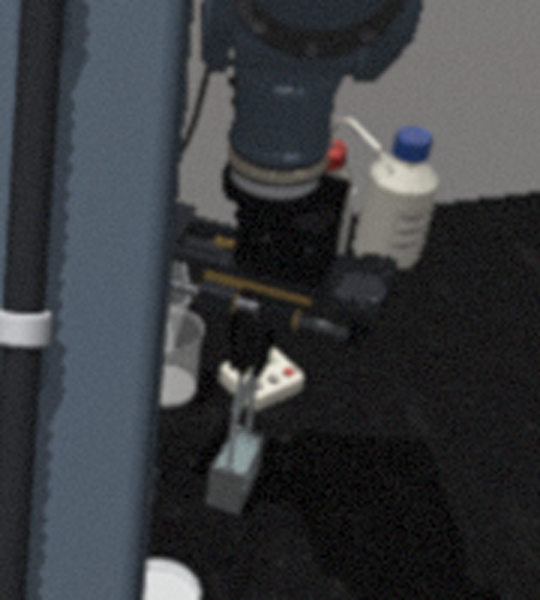

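```bash
python3 -m crank '[[[0,0,-1],[0,0,0]],[[0,0,-3],[0,0,0]],[[0,0,-3],[0,0,0]],[[0,0,-3],[0,0,0]],[[0,0,0],[0,0,0]],[[0,0,0],[0,0,0.1]],[[0,0,0],[0,0,0.1]],[[0,0,0],[0,0,0.1]],[[0,0,0],[0,0,0.1]],[[0,0,0],[0,0,0.1]],[[0,0,0],[0,0,0.07]],[[0,0,0],[0,0,0]]]'
python3 - <<'E'
from h import *
goto([.3917,-.111,.2495],-9.9)
E
```

```text
time_s: 17.0
position: [0.4505, -0.3509, 0.2486]
tcp_rot: [[0.985, -0.17, -0.001], [-0.17, -0.985, 0.002], [-0.002, -0.001, -1.0]]
force: [1.0, -0.4, -2.7]
opening: 0.11
t 17.0 pos [ 0.4505 -0.3509  0.2486] yaw -9.79 z [-0.0014  0.0016 -1.    ] F [ 0.98 -0.44 -2.65] op 0.11 j [-49.1  24.4  88.2   0.   67.6 -39.3]
tool shift cm [ -9.88 -22.64  -0.05]
rotvec tool [-0.0014  0.0016  0.0019] shift in target-yaw axes [ -9.92 -22.62  -0.09]
```

```bash
python3 -m crank '[[[-1.1,-1.5,0],[0,0,0]],[[-1.1,-2.5,0],[0,0,0]],[[-1.1,-2.5,0],[0,0,0]],[[-1.1,-2.5,0],[0,0,0]],[[-1.1,-2.5,0],[0,0,0]],[[-1.1,-2.5,0],[0,0,0]],[[-1.1,-2.5,0],[0,0,0]],[[-1.1,-2.5,0],[0,0,0]],[[-1.1,-2.5,0],[0,0,0]],[[0,-1.2,0],[0,0,0]],[[0,0,0],[0,0,0]],[[0,0,0],[0,0,0]]]'
python3 - <<'E'
from h import *
goto([.3917,-.111,.2495],-9.9)
c=capture("scene");save(c,"s7.png");c=capture("wrist");save(c,"w7.png");c=capture("top");save(c,"t7.png",(230,105,430,265))
E
```

```text
time_s: 18.2
position: [0.3932, -0.112, 0.2498]
tcp_rot: [[0.986, -0.169, 0.001], [-0.169, -0.986, -0.002], [0.002, 0.001, -1.0]]
force: [0.1, 0.1, -1.4]
opening: 0.116
t 18.2 pos [ 0.3932 -0.112   0.2498] yaw -9.73 z [ 0.0014 -0.0015 -1.    ] F [ 0.07  0.05 -1.36] op 0.116 j [-31.6  11.  109.3  -0.   59.6 -21.9]
tool shift cm [-0.17 -0.07  0.03]
rotvec tool [ 0.0013 -0.0016  0.003 ] shift in target-yaw axes [-0.17 -0.07  0.03]
```

View pics/s7.png

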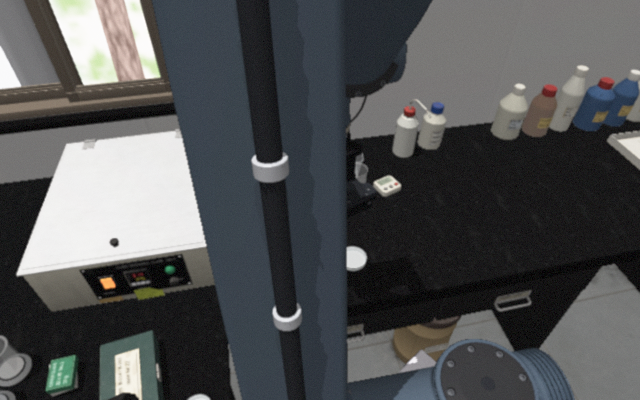

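View pics/w7.png

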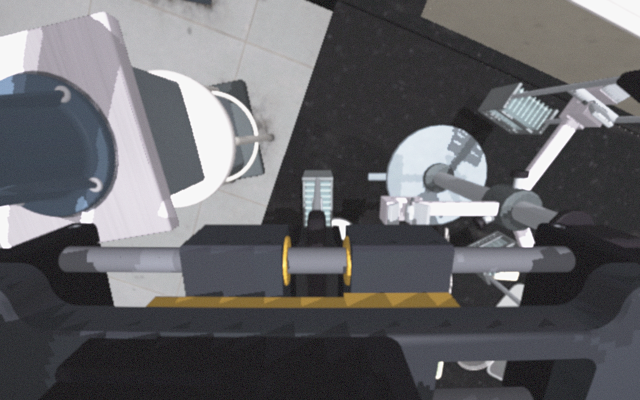

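View pics/t7.png

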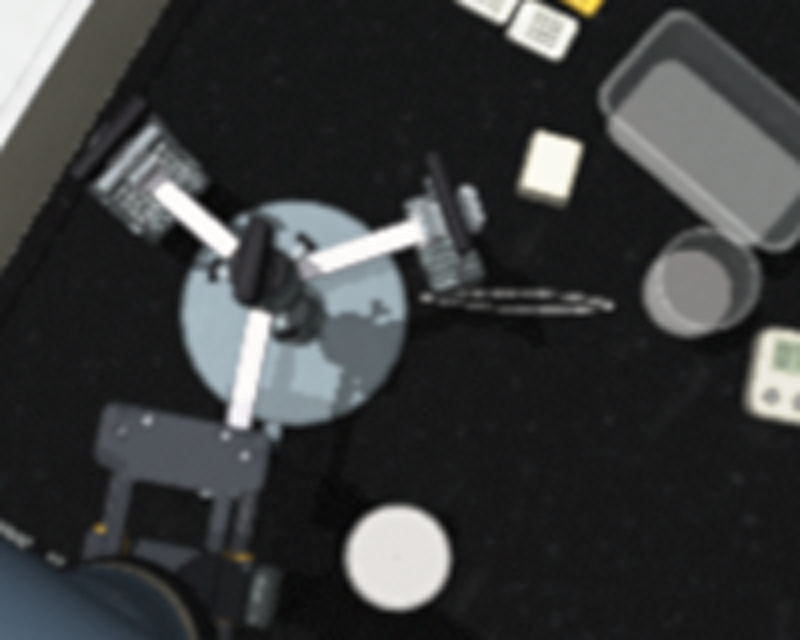

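```bash
python3 - <<'E'
from h import *
c=capture("wrist");save(c,"w7z.png",(290,160,490,260),4)
np.savez("w7.npz",**c)
ax=np.array([.569,-.1419,0]);d=np.array([np.cos(np.radians(170.1)),np.sin(np.radians(170.1)),0])
for z in(.187,.199,.211):
  for r in(.121,.105,.09): print(z,r,(proj(c,[ax+d*r+[0,0,z]])-[290,160])*4)
p=read_state()["position"]
print((proj(c,[[p[0],p[1],.22],[p[0],p[1],.199],[p[0],p[1],.15]])-[290,160])*4)
E
```

```text
0.187 0.121 [[382.438007   204.41090753]]
0.187 0.105 [[457.27745207 204.40817828]]
0.187 0.09 [[527.18125954 204.39599469]]
0.199 0.121 [[396.87693391 221.46147956]]
0.199 0.105 [[475.56382096 221.43426495]]
0.199 0.09 [[549.03261273 221.39365498]]
0.211 0.121 [[412.89181369 240.38078315]]
0.211 0.105 [[495.83808663 240.32103545]]
0.211 0.09 [[573.24836137 240.24272977]]
[[111.32339477 260.95864108]
 [110.72873253 225.92071222]
 [109.68862866 164.66642113]]
```

View pics/w7z.png

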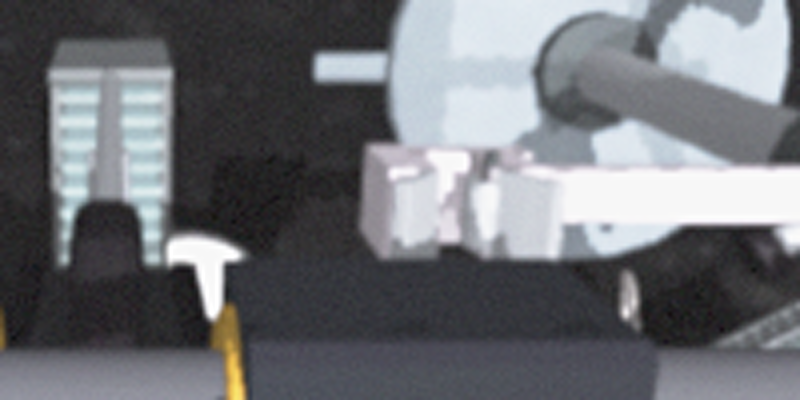

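```bash
python3 - <<'E'
from h import *
goto([.4656,-.1238,.2455],-9.9)
E
```

```text
t 18.4 pos [ 0.3927 -0.1121  0.2495] yaw -9.85 z [ 3.e-04 -4.e-04 -1.e+00] F [ 0.17  0.07 -1.61] op 0.114 j [-31.7  11.  109.3  -0.   59.6 -21.8]
tool shift cm [ 7.39 -0.09  0.4 ]
rotvec tool [ 0.0004 -0.0003  0.0009] shift in target-yaw axes [ 7.39 -0.1   0.4 ]
```

```bash
python3 -m crank '[[[0,0,0.4],[0,0,0]],[[1,-0.1,0],[0,0,0]],[[1,0,0],[0,0,0]],[[1,0,0],[0,0,0]]]'
python3 -m crank '[[[1,0,0],[0,0,0]],[[1,0,0],[0,0,0]],[[1,0,0],[0,0,0]],[[1,0,0],[0,0,0]],[[0.4,0,0],[0,0,0]],[[0,0,0],[0,0,0]],[[0,0,0],[0,0,0]],[[0,0,0],[0,0,0]]]'
python3 - <<'E'
from h import *
goto([.4656,-.1238,.2455],-9.9)
c=capture("wrist");save(c,"w8.png",(200,60,520,260),2.5)
c=capture("top");save(c,"t8.png",(230,105,430,265))
E
```

```text
time_s: 18.8
position: [0.4233, -0.1156, 0.2456]
tcp_rot: [[0.985, -0.17, 0.001], [-0.17, -0.985, -0.0], [0.001, 0.0, -1.0]]
force: [0.1, -0.5, -2.0]
opening: 0.112
time_s: 19.6
position: [0.4647, -0.1224, 0.2455]
tcp_rot: [[0.985, -0.17, -0.001], [-0.17, -0.985, 0.0], [-0.001, -0.0, -1.0]]
force: [0.7, 0.5, -2.0]
opening: 0.113
t 19.6 pos [ 0.4647 -0.1224  0.2455] yaw -9.8 z [-7.e-04  3.e-04 -1.e+00] F [ 0.67  0.51 -1.98] op 0.113 j [-28.1  17.4 100.6  -0.   62.1 -18.3]
tool shift cm [ 0.11  0.13 -0.  ]
rotvec tool [-0.0002  0.0008  0.0018] shift in target-yaw axes [ 0.11  0.13 -0.  ]
```

View pics/w8.png

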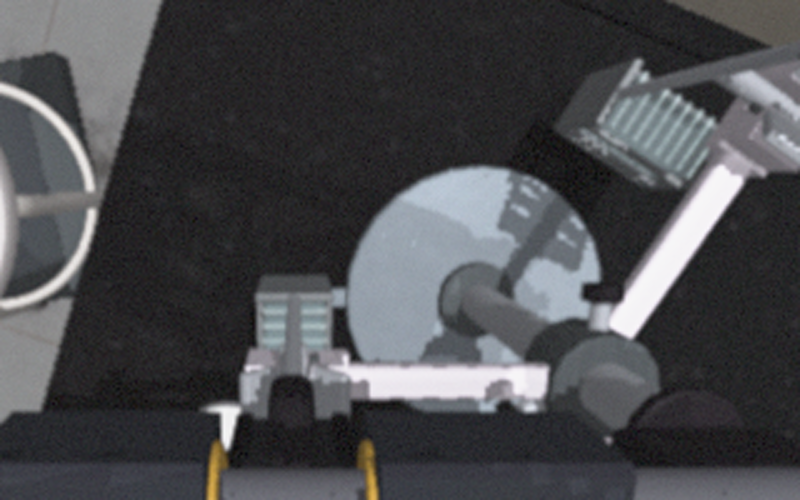

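View pics/t8.png

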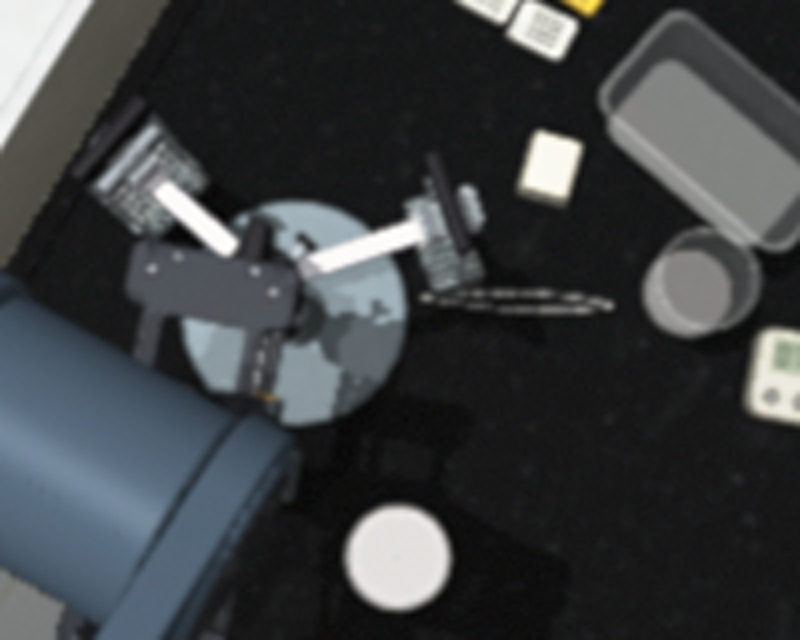

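```bash
python3 -m crank '[[[0.1,0.1,0],[0,0,0]],[[0,0,0.3],[0,0,0]],[[0,0,0.3],[0,0,0]],[[0,0,0],[0,0,0]]]'
python3 -m crank '[[[0,0,0.2],[0,0,0]],[[0,0,0.2],[0,0,0]],[[0,0,0.2],[0,0,0]],[[0,0,0],[0,0,0]]]'
python3 -m crank '[[[0,0,0.2],[0,0,0]],[[0,0,0.2],[0,0,0]],[[0,0,0],[0,0,0]]]'
```

```text
time_s: 20.1
position: [0.4656, -0.1236, 0.2389]
tcp_rot: [[0.985, -0.17, -0.001], [-0.17, -0.985, 0.001], [-0.001, -0.0, -1.0]]
force: [-0.5, 0.1, -1.5]
opening: 0.111
time_s: 20.5
position: [0.4658, -0.1236, 0.2332]
tcp_rot: [[0.985, -0.17, -0.001], [-0.17, -0.985, 0.0], [-0.001, -0.0, -1.0]]
force: [-0.1, -0.8, -1.6]
opening: 0.114
time_s: 20.8
position: [0.4659, -0.1237, 0.2292]
tcp_rot: [[0.985, -0.17, -0.001], [-0.17, -0.985, 0.0], [-0.001, -0.0, -1.0]]
force: [0.4, 0.2, -1.8]
opening: 0.111
```

```bash
python3 -m crank '[[[0,0,0.2],[0,0,0]],[[0,0,0.2],[0,0,0]],[[0,0,0],[0,0,0]]]'
python3 -m crank '[[[0,0,0.2],[0,0,0]],[[0,0,0.2],[0,0,0]],[[0,0,0],[0,0,0]]]'
python3 -m crank '[[[0,0,0.2],[0,0,0]],[[0,0,0],[0,0,0]]]'
python3 -m crank '[[[0,0,0.2],[0,0,0]],[[0,0,0],[0,0,0]]]'
```

```text
time_s: 21.1
position: [0.4646, -0.1233, 0.2253]
tcp_rot: [[0.985, -0.17, -0.003], [-0.17, -0.985, 0.001], [-0.003, -0.0, -1.0]]
force: [-3.5, 0.8, 1.5]
opening: 0.109
time_s: 21.4
position: [0.4648, -0.1232, 0.2206]
tcp_rot: [[0.985, -0.17, -0.003], [-0.17, -0.985, 0.001], [-0.003, -0.001, -1.0]]
force: [-5.0, 0.5, -2.5]
opening: 0.115
time_s: 21.6
position: [0.4649, -0.1232, 0.2184]
tcp_rot: [[0.985, -0.17, -0.003], [-0.17, -0.985, 0.002], [-0.003, -0.001, -1.0]]
force: [-6.2, 1.1, -3.5]
opening: 0.111
time_s: 21.8
position: [0.4649, -0.1232, 0.2163]
tcp_rot: [[0.985, -0.17, -0.003], [-0.17, -0.985, 0.002], [-0.003, -0.001, -1.0]]
force: [-5.0, 1.0, -5.8]
opening: 0.108
```

```bash
python3 -m crank '[[[0,0,0.1],[0,0,0]],[[0,0,0],[0,0,0]]]'
python3 -m crank '[[[0,0,0.1],[0,0,0]],[[0,0,0],[0,0,0]]]'
```

```text
time_s: 22.0
position: [0.4649, -0.1232, 0.2156]
tcp_rot: [[0.985, -0.17, -0.003], [-0.17, -0.985, 0.001], [-0.003, -0.001, -1.0]]
force: [-5.0, 1.7, -5.3]
opening: 0.111
time_s: 22.2
position: [0.4654, -0.1234, 0.2149]
tcp_rot: [[0.985, -0.17, -0.002], [-0.17, -0.985, 0.001], [-0.002, -0.001, -1.0]]
force: [-5.1, 1.0, -6.6]
opening: 0.112
```

```bash
python3 -m crank '[[[0,0,0.1],[0,0,0]],[[0,0,0],[0,0,0]]]'
python3 -m crank '[[[0,0,0.1],[0,0,0]],[[0,0,0],[0,0,0]]]'
python3 - <<'E'
from h import *
c=capture("wrist");save(c,"w9.png",(200,60,520,260),2.5)
print(read_state()["moment"])
E
```

```text
time_s: 22.4
position: [0.4657, -0.1234, 0.2147]
tcp_rot: [[0.985, -0.17, -0.001], [-0.17, -0.985, 0.001], [-0.001, -0.001, -1.0]]
force: [-4.9, 1.8, -1.6]
opening: 0.112
time_s: 22.6
position: [0.4659, -0.1235, 0.2146]
tcp_rot: [[0.985, -0.17, -0.0], [-0.17, -0.985, 0.0], [-0.0, -0.0, -1.0]]
force: [-6.8, 2.4, 5.0]
opening: 0.11
[0.42142001 1.37654745 0.01660012]
```

View pics/w9.png

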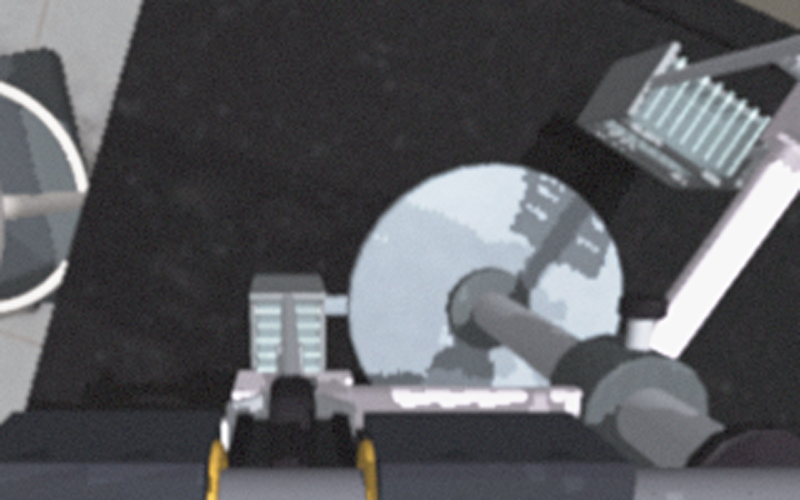

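```bash
python3 -m crank '[[[-0.1,0,0],[0,0,0]],[[0,0,0],[0,0,0]]]'
python3 -m crank '[[[0,0,0.05],[0,0,0]],[[0,0,0],[0,0,0]]]'
```

```text
time_s: 22.85
position: [0.4656, -0.1235, 0.2146]
tcp_rot: [[0.985, -0.17, 0.002], [-0.17, -0.985, -0.0], [0.002, -0.0, -1.0]]
force: [-5.7, 2.3, 2.6]
opening: 0.11
time_s: 23.05
position: [0.4657, -0.1236, 0.2145]
tcp_rot: [[0.985, -0.17, 0.002], [-0.17, -0.985, -0.0], [0.002, 0.0, -1.0]]
force: [-5.9, 3.1, 6.0]
opening: 0.11
```

```bash
python3 -m crank '[[[0,0,0.07],[0,0,0]],[[0,0,0],[0,0,0]],[[0,0,0],[0,0,0]]]'
```

```text
time_s: 23.35
position: [0.466, -0.1238, 0.2144]
tcp_rot: [[0.985, -0.17, 0.003], [-0.17, -0.985, -0.001], [0.003, 0.0, -1.0]]
force: [-6.5, 3.0, 8.7]
opening: 0.11
```

```bash
python3 -m crank '[[[0,0,0.06],[0,0,0]],[[0,0,0],[0,0,0]],[[0,0,0],[0,0,0]]]'
```

```text
time_s: 23.65
position: [0.4661, -0.1239, 0.2143]
tcp_rot: [[0.985, -0.17, 0.003], [-0.17, -0.985, -0.001], [0.003, 0.001, -1.0]]
force: [-7.0, 1.7, 12.2]
opening: 0.115
```

```bash
python3 -m crank '[[[0,0,0.02],[0,0,0]],[[0,0,0],[0,0,0]],[[0,0,0],[0,0,0]]]'
python3 -m crank '[[[0,0,-0.1],[0,0,0]],[[0,0,-0.1],[0,0,0]],[[0,0,0],[0,0,0]]]'
```

```text
time_s: 23.95
position: [0.4661, -0.1239, 0.2143]
tcp_rot: [[0.985, -0.17, 0.003], [-0.17, -0.985, -0.001], [0.003, 0.001, -1.0]]
force: [-7.8, 3.4, 13.2]
opening: 0.114
time_s: 24.25
position: [0.4657, -0.1237, 0.2146]
tcp_rot: [[0.985, -0.17, 0.002], [-0.17, -0.985, -0.001], [0.002, 0.0, -1.0]]
force: [-5.0, 1.7, 2.3]
opening: 0.112
```

```bash
python3 -m crank '[[[-0.15,0,0],[0,0,0]],[[0,0,0],[0,0,0]]]'
python3 -m crank '[[[0,0,0],[0,0,0]],[[0,0,0],[0,0,0]],[[0,0,0],[0,0,0]],[[0,0,0],[0,0,0]],[[0,0,0],[0,0,0]],[[0,0,0],[0,0,0]]]' -0.3
python3 - <<'E'
from h import *
goto([.4656,-.1238,.2455],-9.9)
c=capture("wrist");save(c,"w10.png",(200,60,520,260),2.5)
E
```

```text
time_s: 24.45
position: [0.4652, -0.1237, 0.2146]
tcp_rot: [[0.985, -0.171, 0.004], [-0.171, -0.985, -0.001], [0.004, 0.0, -1.0]]
force: [-2.8, 0.4, 2.4]
opening: 0.11
time_s: 25.05
position: [0.4638, -0.1235, 0.2135]
tcp_rot: [[0.985, -0.17, 0.0], [-0.17, -0.985, -0.0], [0.0, 0.0, -1.0]]
force: [-0.2, 0.3, 0.6]
opening: 0.571
t 25.05 pos [ 0.4638 -0.1235  0.2135] yaw -9.8 z [ 4.e-04 -2.e-04 -1.e+00] F [-0.22  0.34  0.55] op 0.571 j [-28.3  19.8 103.    0.   57.1 -18.5]
tool shift cm [ 0.19  0.   -3.2 ]
rotvec tool [ 0.0001 -0.0004  0.0017] shift in target-yaw axes [ 0.19  0.   -3.2 ]
```

View pics/w10.png

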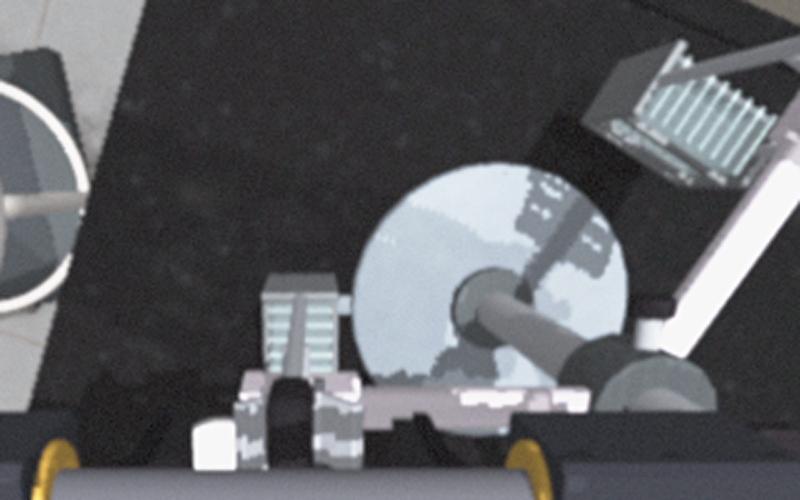

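```bash
python3 -m crank '[[[0,0,-1],[0,0,0]],[[0,0,-2],[0,0,0]],[[0,0,-3],[0,0,0]],[[0,0,-3],[0,0,0]],[[0,0,-3],[0,0,0]],[[0,0,-2],[0,0,0]],[[0,0,0],[0,0,0]],[[0,0,0],[0,0,0]]]'
python3 - <<'E'
from h import *
goto([.4656,-.1238,.2455],-9.9)
c=capture("wrist");save(c,"w11.png");c=capture("top");save(c,"t11.png",(230,105,430,265))
E
```

```text
time_s: 25.9
position: [0.4634, -0.1232, 0.3538]
tcp_rot: [[0.985, -0.17, 0.001], [-0.17, -0.985, -0.0], [0.001, 0.0, -1.0]]
force: [0.3, 0.4, -0.9]
opening: 0.65
t 25.9 pos [ 0.4634 -0.1232  0.3538] yaw -9.8 z [ 6.e-04 -4.e-04 -1.e+00] F [ 0.3   0.41 -0.89] op 0.65 j [-28.3  10.5  91.5  -0.   77.9 -18.5]
tool shift cm [ 0.22  0.02 10.83]
rotvec tool [ 0.0002 -0.0007  0.0018] shift in target-yaw axes [ 0.23  0.02 10.83]
```

View pics/w11.png

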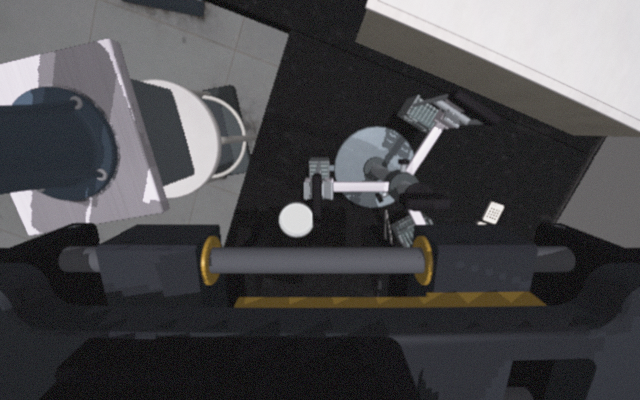

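View pics/t11.png

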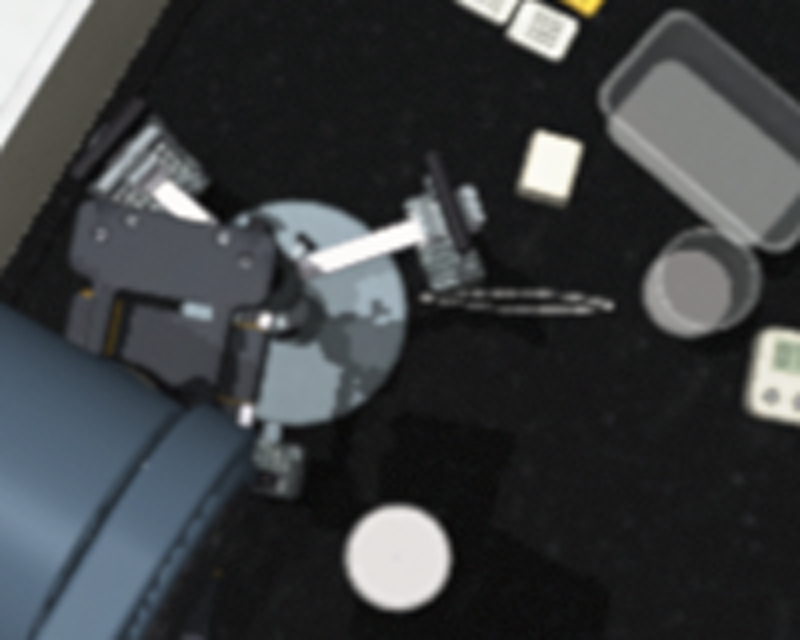

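```bash
python3 -m crank '[[[0,2,0],[0,0,0]],[[0,4,0],[0,0,0]],[[0,4,0],[0,0,0]],[[0,4,0],[0,0,0]],[[0,4,0],[0,0,0]],[[0,4,0],[0,0,0]],[[0,4,0],[0,0,0]],[[0,4,0],[0,0,0]],[[0,4,0],[0,0,0]],[[0,2,0],[0,0,0]],[[0,0,0],[0,0,0]],[[0,0,0],[0,0,0]]]'
python3 - <<'E'
from h import *
goto([.4656,-.1238,.2455],-9.9)
c=capture("scene");save(c,"s12.png",(200,120,400,280),4);c=capture("top");save(c,"t12.png",(230,105,430,265))
E
```

```text
time_s: 27.2
position: [0.4019, -0.4773, 0.3517]
tcp_rot: [[0.985, -0.171, -0.002], [-0.171, -0.985, 0.004], [-0.002, -0.004, -1.0]]
force: [-0.5, 0.3, 0.4]
opening: 0.646
t 27.2 pos [ 0.4019 -0.4773  0.3517] yaw -9.84 z [-0.0016  0.0039 -1.    ] F [-0.47  0.26  0.43] op 0.646 j [-60.2  23.9  72.2   0.   84.2 -50.3]
tool shift cm [  0.26 -35.88  10.75]
rotvec tool [-0.0036  0.0022  0.001 ] shift in target-yaw axes [  0.2  -35.92  10.62]
```

View pics/s12.png

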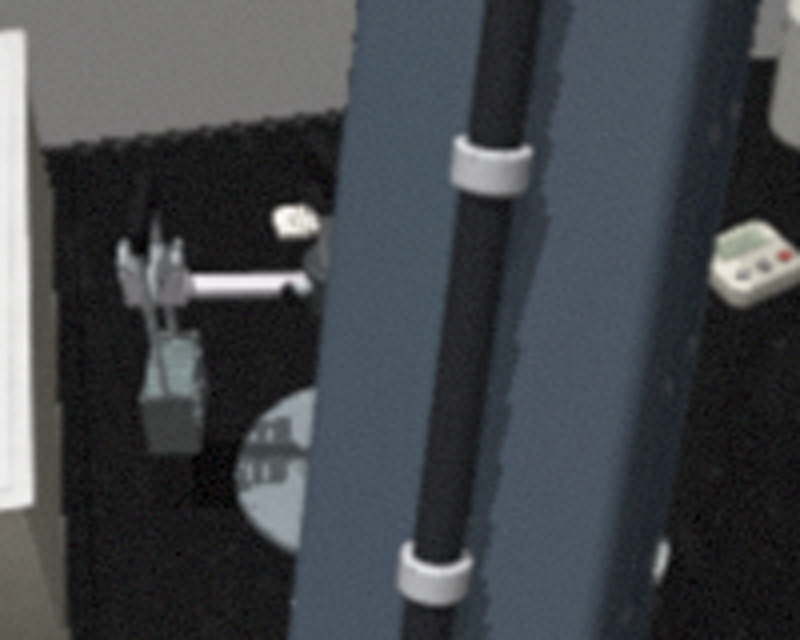

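View pics/t12.png

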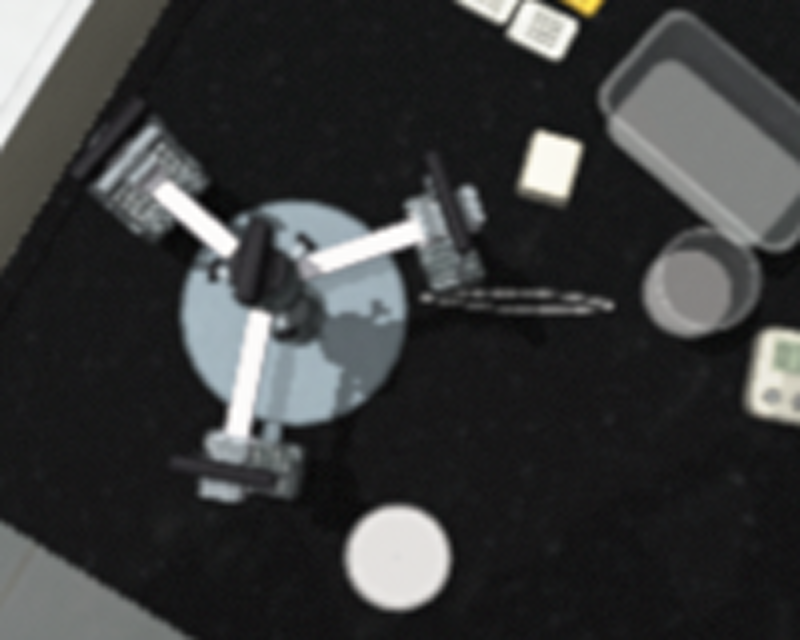

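```bash
python3 - <<'E'
from h import *
c=capture("top");T=lambda x,y:(230+x/4,105+y/4)
A=plane(c,[T(172,463),T(278,481),T(225,472)],.243);print(A, np.linalg.norm(A[1]-A[0]));v=A[1]-A[0];print(np.degrees(np.arctan2(v[1],v[0])))
print("knob",plane(c,[T(255,262)],.264))
B=plane(c,[T(300,312),T(270,458)],.01);d=B[1]-B[0];print("mark",np.degrees(np.arctan2(d[1],d[0])),B)
d=A[2]-plane(c,[T(255,262)],.264)[0];print("arm",np.degrees(np.arctan2(d[1],d[0])),np.linalg.norm(d[:2]))
E
```

```text
[[ 0.46587138 -0.10436319  0.243     ]
 [ 0.45783415 -0.1587371   0.243     ]
 [ 0.46184951 -0.13159292  0.243     ]] 0.054964705848508856
-98.40824101634126
knob [[ 0.56672266 -0.14663162  0.264     ]]
mark 169.71048750766033 [[ 0.56829873 -0.14903529  0.01      ]
 [ 0.47069475 -0.1313161   0.01      ]]
arm 171.83947888783803 0.10594593446488337
```

```bash
python3 - <<'E'
from h import *
f=[capture("top")["pixels"].astype(float) for _ in range(3)];c=capture("top")
c["pixels"]=np.mean(f,0).astype(np.uint8);save(c,"t13.png",(265,195,315,235),15)
ax=np.array([.568,-.1466,0]);d=np.array([np.cos(np.radians(170.1)),np.sin(np.radians(170.1)),0]);n=np.array([-d[1],d[0],0])
q=lambda r,o,z:((proj(c,[ax+d*r+n*o+[0,0,z]])-[265,195]+.5)*15-.5).round(0)[0].tolist()
for o in(-.01,.01):print("holder rim",o,q(.121,o,.205),q(.09,o,.205))
for o in(-.028,0,.028):print("plate",o,q(.105,o,.243))
for o in(-.028,.028):print("frame top",o,q(.09,o,.115),q(.12,o,.115))
E
```

```text
holder rim -0.01 [249.0, 504.0] [291.0, 290.0]
holder rim 0.01 [386.0, 531.0] [428.0, 317.0]
plate -0.028 [103.0, 367.0]
plate 0 [304.0, 407.0]
plate 0.028 [506.0, 446.0]
frame top -0.028 [257.0, 281.0] [220.0, 467.0]
frame top 0.028 [602.0, 349.0] [565.0, 535.0]
```

View pics/t13.png

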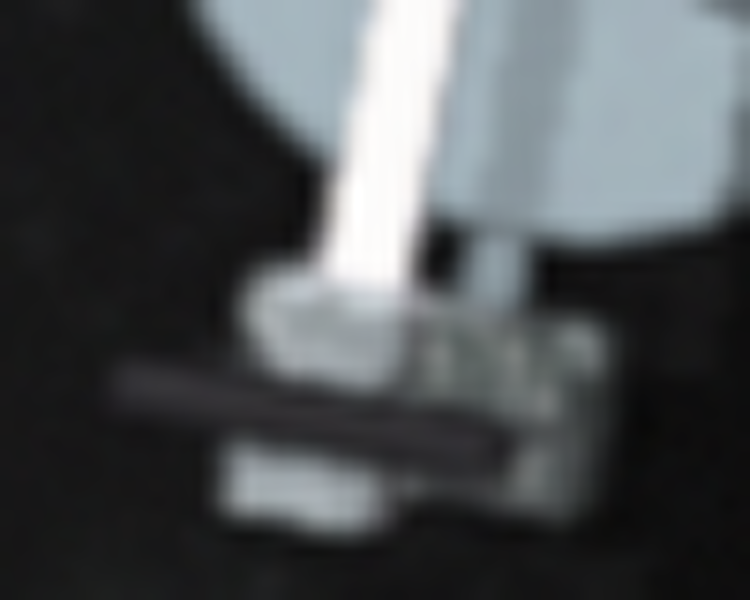

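```bash
python3 - <<'E'
from rig import bot
print(bot.hand_in())
E
```

```text
the job is handed in; nothing more can be done
None
```

The rack is hanging in the free arm's slot, the arm is at the front mark, and the job is handed in. The robot clock stood at about 27.5 s of the 69 s allowed; no verdict was reported.

**Turning:** I gripped the top knob and turned the carousel about 180° in one grasp. Only after that did I pick up the loose rack.

**Hanging and pressing:** Lowering the rack by feel, I felt the roller push it sideways with the crossbar at about z = 0.196 m. It then pulled the rack down, and the bar stopped on the floor 12 mm lower, as expected. That puts the slot floor about 6 mm above nominal.
- **Press force:** the measured upward force reached 12 to 13 N for about 0.5 s. Allowing for the rack's weight and the roller's push, I estimate 14 to 18 N on the floor. I had no direct reading of that contact force.

**Last checks, from the camera images:**
- **Arm position:** within about 2° of the front mark.
- **Rack:** hangs upright, with the grip plate 0.106 m from the axis (0.105 m expected).
- **Sideways offset along the slot:** at most about 3 mm against the 6 mm limit. I read this at about 2.6 mm per pixel, so it is the least certain check.
- **Bystanders:** the dish, beaker and forceps look unmoved, and the arm is clear.

**Disagreements:** the top camera read about 4 mm off in y compared with the touch on the knob, and I corrected for that. My visual guess of the slot height was about 15 mm too low, so I relied on touch instead.

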